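Close and lock the teal disc chest at the second-hand sale

TASK

The teal disc chest is done for the day: using only the fingertips, gently push its open drawer all the way in until the front is flush, without slamming it, and then push the black catch on top of that chest fully across to its stop so that it locks the drawer. Leave the red chest's drawer and catch, and everything else on the table and on the chests, where they are.

Things in the scene. Friction and masses are not known exactly. Their poses are not given: they have to be found in the camera images.
- teal_chest: fixed teal painted disc chest, 260 deep (its x) x 212 wide (its y) x 155 mm high; origin at the centre of its underside on the table; its x axis points from its front into its back (away from the robot), y to its left seen from the robot, z up. Its front plane is at x = -130 mm. At the right (y -106 to -64 mm) its front is a fixed post; the drawer fills the front from y = -62 to +94 mm.
- teal_drawer (a joint): how far the teal chest's single drawer stands out of the chest, m: 0 = home, front flush with the chest's front plane; grows as it comes out towards the robot (along the chest's -x), at most 0.14. Friction about 3 N and light damping, no spring: it stays where it is left. Starts 0.05 to 0.09 out. The drawer is filled with disc cases standing up to about 139 mm above the table.
- teal_front (a point): top middle of the outer face of the teal drawer's plain, handleless front panel (moves with the drawer): on the face, at the panel's top edge, 145 mm above the table. The panel is 156 mm wide, 134 mm high, 12 mm thick; it faces along the chest's -x. It is pushed along the chest's +x. With the drawer home the chest's top (155 mm high) lies directly behind the face, so fingertips set 10 to 25 mm below the panel's top edge keep the gripper's body clear above it.
- teal_catch (a joint): how far the teal chest's black sliding catch has been moved from its parked end, m: 0 = parked on the post, 0.055 = fully across at its stop, its tongue then in front of the drawer's front panel, locking it. Grows along the chest's +y. Friction about 1.5 N, no spring: it stays where it is left. Starts 0 to 0.008.
- teal_tab (a point): centre of the top of the catch's upright black tab with a yellow mark (moves with the catch), 192 mm above the table. The tab is 40 mm along the chest's x, 22 mm along its y, and stands from 163 to 192 mm above the table, on a slide plate 24 mm wide in y, whose top is at 163 mm; push its -y side towards the chest's +y. The plate's 5 mm thick tongue hangs down over the chest's front edge, standing at most 8 mm in front of the front plane, down to 125 mm above the table.
- red_chest: fixed red painted disc chest, 260 deep (its x) x 212 wide (its y) x 155 mm high; origin at the centre of its underside on the table; its x axis points from its front into its back (away from the robot), y to its left seen from the robot, z up. Its front plane is at x = -130 mm. At the right (y -106 to -64 mm) its front is a fixed post; the drawer fills the front from y = -62 to +94 mm.
- red_drawer (a joint): how far the red chest's single drawer stands out of the chest, m: 0 = home, front flush with the chest's front plane; grows as it comes out towards the robot (along the chest's -x), at most 0.14. Friction about 3 N and light damping, no spring: it stays where it is left. Starts 0.05 to 0.09 out. The drawer is filled with disc cases standing up to about 139 mm above the table.
- red_front (a point): top middle of the outer face of the red drawer's plain, handleless front panel (moves with the drawer): on the face, at the panel's top edge, 145 mm above the table. The panel is 156 mm wide, 134 mm high, 12 mm thick; it faces along the chest's -x. It is pushed along the chest's +x. With the drawer home the chest's top (155 mm high) lies directly behind the face, so fingertips set 10 to 25 mm below the panel's top edge keep the gripper's body clear above it.
- red_catch (a joint): how far the red chest's black sliding catch has been moved from its parked end, m: 0 = parked on the post, 0.055 = fully across at its stop, its tongue then in front of the drawer's front panel, locking it. Grows along the chest's +y. Friction about 1.5 N, no spring: it stays where it is left. Starts 0 to 0.008.
- red_tab (a point): centre of the top of the catch's upright black tab with a yellow mark (moves with the catch), 192 mm above the table. The tab is 40 mm along the chest's x, 22 mm along its y, and stands from 163 to 192 mm above the table, on a slide plate 24 mm wide in y, whose top is at 163 mm; push its -y side towards the chest's +y. The plate's 5 mm thick tongue hangs down over the chest's front edge, standing at most 8 mm in front of the front plane, down to 125 mm above the table.
- disc_case: loose disc case, 125 x 142 x 11 mm, lying flat on the rear part of the teal chest's top; origin at the centre of its underside. Bystander.
- mug: loose white mug, 80 mm across, 92 mm high, with a handle at its +y side; origin at the centre of its underside; stands on the table between the drawers and the robot. Bystander.
- tape_roll: loose roll of tan tape lying flat, 90 mm across, 28 mm high; origin at the centre of its underside. Bystander.
- bookend: loose dark steel L-shaped bookend, 100 (x) x 110 (y) x 140 mm high, its upright plate at +x; origin at the centre of its underside. Bystander.

How it is judged:
On the way, in this order (a step that is already met when the one before it is completed fails the run):
1. the teal drawer is pushed home (within 5 mm) (value of joint teal_drawer below 0.005 m), for 0.2 s.
2. the teal catch is pushed fully across (at least 50 of 55 mm) (value of joint teal_catch above 0.05 m), for 0.2 s.
At the end, for the whole second after the job is handed in: The teal drawer is home within 5 mm, the teal catch at least 50 mm across, the red drawer and red catch within 8 mm of where they started, and the disc case, mug, tape roll and bookend within 20 mm of where they started (value of joint teal_drawer below 0.005 m and value of joint teal_catch above 0.05 m and distance of each of red_front, red_tab from where it was at the start of the episode below 0.008 m and distance of each of disc_case, mug, tape_roll, bookend from where it was at the start of the episode below 0.02 m); the robot touches nothing.
It fails at once if the teal catch is slid across (over 20 mm) while the drawer stands out more than 8 mm (value of joint teal_catch above 0.02 m and value of joint teal_drawer above 0.008 m).
It fails at once if the teal drawer is slammed (closing faster than 0.5 m/s) (velocity of joint teal_drawer below -0.5 m/s).
It fails at once if the red drawer or red catch is moved more than 8 mm (distance of any of red_front, red_tab from where it was at the start of the episode above 0.008 m).
It fails at once if a bystander is moved, lifted or carried more than 20 mm (distance of any of disc_case, mug, tape_roll, bookend from where it was at the start of the episode above 0.02 m).
It also fails if it takes over 40 s, if anything falls off the work surface, if the arm or the gripper's body presses on something with over 40 N, if the wrist force passes 120 N, or if a joint passes its speed limit or range.

ROBOT

A 7-joint arm with a two-finger parallel gripper is mounted at the origin on the work surface. World frame = base frame: x ahead of the robot, y to its left, z up, the work surface at z = 0. Lengths are in m, angles in rad, forces in N, time in s.
With the tool pointing down it reaches from about 0.425 to 0.925 m from the base axis. Payload 6.8 kg.
Tool frame: the origin (TCP) lies at the very end of the fingers, on their centre line; the grasp point (between the pads) lies 19 mm behind it; z points along the fingers, x is the direction in which the jaws open and shut, and the axes are right-handed (so a half turn about z gives the same grasp; the last joint's range is limited). The gripper opens to 85 mm and grips with 20 to 120 N. Pads are 22 mm wide; open, the fingers measure 114 mm over their backs; the gripper's body (76 mm by 85 mm) begins 54 mm behind the grasp point. The pads swing forward as they close: fully open they stand 13 mm farther back than shut.
Start: joints at [1.089, 0.477, 0.022, 1.555, -0.011, 1.109, -0.083], TCP at [0.246, -0.628, 0.231] pointing down, gripper open.
Joint ranges: [-2.96, 2.96], [-0.34, 2.1], [-1.41, 1.46], [0.24, 2.44], [-1.37, 4.51], [0.17, 1.92], [-2.96, 2.96]. Speed limits (rad/s): [2.39, 2.39, 3.14, 3.14, 3.14, 3.14, 3.14].

INTERFACE

Orientations are given as a rotation vector (axis times angle).
In Python, from bench import * gives the robot as it stands.
- The arm moves only by the tool servo_tool, never from a script. Its argument "increments" is one flat list of numbers, 7 for each row, row after row: the shift along the tool's x, y, z in mm, then the turn, a rotation vector about the tool's x, y, z in rad, then the finger opening in mm, from 0 to 85.4. In form: [tx, ty, tz, wx, wy, wz, fingers, tx, ty, tz, wx, wy, wz, fingers, ...]. A call has exactly 8 rows; each row shifts and turns the commanded pose from where the row before left it, along the tool's axes as they then stand; what a row does not reach is not made up. A row lasts 1/8 s, in which the tool goes at most 62.5 mm and 10.7 degrees, less where a joint would pass 70% of its speed; a pose out of reach is approached as far as the arm can. A call is refused whole if a number of a shift passes 62.5 or a number of a turn 0.188, either way. A call with a gripper value outside its range is refused whole. The fingers move at their own pace and stop on an object; "squeeze" is the grip in N (left out, the last holds). Time passes only in rows, so rows that do not move let the fingers close, or fill a call up. It gives the time, the measured TCP pose, the force and the opening at its end, in the units of the state.
- get_obs(): the state, without advancing time (a new reading comes with each control period).
- grab_frame(name): name is "scene" or "top" or "wrist"; returns (picture, depth): 384x512x3 uint8, red, green, blue; 384x512 float32, m along the optical axis (not along the pixel's ray), 0 where there is no reading.
- calibration(name): a dict with "fx", "fy", "cx", "cy" (pixels), "eye" and "orientation" of the camera in the world; the wrist camera has in their place "T_tool_cam" (4x4, takes a point from camera to tool coordinates, whose origin is the TCP and whose axes are the tool frame's). Camera axes: x right, y up, looking along -z (the intrinsics and any distortion apply to the point x, -y, -z); pixel columns grow to the right and rows downward; lengths in m; the calibration is good to about 2 mm. The wrist camera is an equidistant fisheye: a pixel r from the principal point sees the ray r / f radians off the axis. A picture is of the moment at which its call begins: read the wrist's pose just before it. calibration takes no time and is no camera call.
- hand_in(): hands the job in, once; it reports no verdict.
The state is a dict: "clock": time; "joints": joint angles; "qvel": joint speeds; "tau": joint torques, N m; "tcp_pos": TCP position; "orientation": TCP orientation; "contact_force": force on the tool from outside, world axes, zero at the start; "moment": the same for the moment, N m; "grip_width": finger opening in m.
Only numpy, scipy, OpenCV 4.12 (cv2) and the standard library are available. Lean on these libraries where they do the work, as an engineer would, in place of code of your own. Each camera call takes 0.05 s, during which the arm holds its last target.

## Working session

There is one attempt and no reset: what is moved stays moved. The work goes in short steps, Python scripts to look and compute and a tool call to move; the robot and the scene stay as the last step left them, time stands still between calls to the robot, and variables do not carry over. Pictures are saved under pics/ and viewed, and the job is handed in when it is done.

Besides the shell and the picture viewer there is one more tool, called after "Emit:" as name(argument=value, ...) on one line, values as JSON. servo_tool: Moves the arm, as the interface text tells. Its arguments: {"type":"object","properties":{"increments":{"type":"array","items":{"type":"number"}},"squeeze":{"type":"number"}},"required":["increments"]}

```bash
mkdir -p pics
python3 - <<'E'
from bench import *
import cv2
print(get_obs())
for n in ("scene","top"):
    p,d=grab_frame(n); cv2.imwrite(f"pics/{n}0.png",p[:,:,::-1]); import numpy as np; np.save(f"pics/{n}0.npy",d)
    print(n,calibration(n))
print(calibration("wrist"))
E
```

```text
{'clock': 0.0, 'joints': array([ 1.08889084,  0.47778823,  0.02235369,  1.55643017, -0.01147526,
        1.10928972, -0.08310375]), 'qvel': array([ 0.0010103 ,  0.00033354, -0.00068312, -0.00123045,  0.00053104,
       -0.00083549,  0.0008628 ]), 'tau': array([ 4.38657898e-04, -5.96451294e+01,  1.60801146e+00, -2.81198984e+01,
        1.24627550e-02,  9.22907609e-03, -5.74571345e-06]), 'tcp_pos': array([ 0.24624557, -0.62786159,  0.23034294]), 'orientation': array([-2.59482949e+00,  1.76946108e+00,  2.45136458e-03]), 'contact_force': array([-0.46156508,  0.05213351,  0.39942394]), 'moment': array([ 0.00799267, -0.01051368, -0.02139812]), 'grip_width': 0.08561883788889481}
scene {'fx': 390.5533917631102, 'fy': 390.5533917631102, 'cx': 256.3923914101513, 'cy': 196.3580530723295, 'eye': array([0.16111208, 0.24624342, 1.41324197]), 'orientation': array([ 0.19521037, -0.34793075, -2.1378121 ])}
top {'fx': 385.29144967758197, 'fy': 385.29144967758197, 'cx': 255.6035966599401, 'cy': 193.57376444739896, 'eye': array([0.4317716 , 0.00553132, 1.30286665]), 'orientation': array([ 0.05707978, -0.0653771 , -1.58432698])}
{'fx': 297.3186396354542, 'fy': 297.3186396354542, 'cx': 259.2634820456624, 'cy': 187.13214688301326, 'T_tool_cam': array([[ 9.99999153e-01,  1.04305919e-03, -7.78821296e-04,
        -1.39507345e-03],
       [ 7.97615786e-04, -9.63791691e-01, -2.66655097e-01,
        -6.77872162e-02],
       [-1.02875854e-03,  2.66654250e-01, -9.63791706e-01,
        -1.42611805e-01],
       [ 0.00000000e+00,  0.00000000e+00,  0.00000000e+00,
         1.00000000e+00]])}
```

View pics/scene0.png

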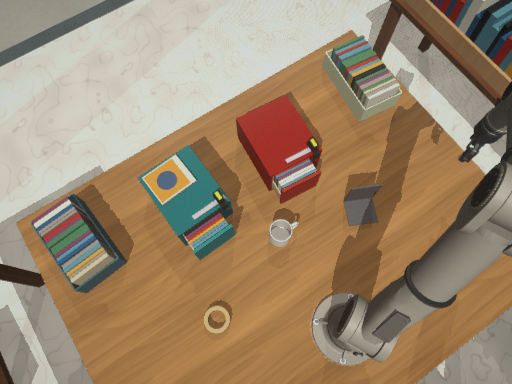

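View pics/top0.png

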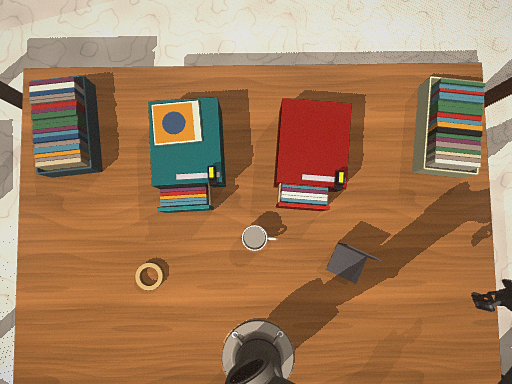

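```bash
cat > h.py <<'E'
import numpy as np, cv2
from bench import *
from scipy.spatial.transform import Rotation as R
def cloud(name,d):
    c=calibration(name); v,u=np.mgrid[:384,:512]
    P=np.stack([(u-c['cx'])/c['fx']*d,-(v-c['cy'])/c['fy']*d,-d],-1)
    return P@R.from_rotvec(c['orientation']).as_matrix().T+c['eye']
E
python3 - <<'E'
from h import *
p=cv2.imread('pics/top0.png'); d=np.load('pics/top0.npy'); W=cloud('top',d); np.save('pics/W.npy',W)
for name,s in(('t',np.s_[85:220,140:235]),('r',np.s_[85:220,265:360])):
    cv2.imwrite(f'pics/crop_{name}.png',cv2.resize(p[s],None,fx=5.9/1.35,fy=5.9/1.35,interpolation=cv2.INTER_CUBIC))
    q=W[s]; c=p[s]; z=q[...,2]
    m=(abs(z-.155)<.007)
    if name=='t': m|=(abs(z-.166)<.005)&0
    m=m.astype(np.uint8)
    pts=q[m>0][:,:2].astype(np.float32)
    print(name,cv2.minAreaRect(pts),len(pts),q[m>0][:,2].mean())
    t=q[(z>.185)&(z<.2)]; print('tab',t.mean(0),t.min(0),t.max(0),len(t))
    f=q[(z>.141)&(z<.148)]; print('panel',f.min(0),f.max(0),len(f), cv2.minAreaRect(f[:,:2].astype(np.float32)))
for n,(u,v) in dict(mug=(255,238),tape=(140,276),book=(350,258)).items(): print(n,W[v,u])
z=W[225:255,235:285]; k=z[z[...,2]>.03]; print('mug',k.min(0),k.max(0))
z=W[225:290,320:390]; k=z[z[...,2]>.03]; print('bookend',k.min(0),k.max(0))
E
```

```text
Traceback (most recent call last):
numpy._core._exceptions._UFuncOutputCastingError: Cannot cast ufunc 'bitwise_or' output from dtype('int64') to dtype('bool') with casting rule 'same_kind'
```

```bash
ls pics
```

```text
W.npy
crop_t.png
scene0.npy
scene0.png
top0.npy
top0.png
```

Run:
```python
from h import *
p=cv2.imread('pics/top0.png'); W=np.load('pics/W.npy')
for name,s in(('t',np.s_[85:220,140:235]),('r',np.s_[85:220,265:360])):
    cv2.imwrite(f'pics/crop_{name}.png',cv2.resize(p[s],None,fx=5.9/1.35,fy=5.9/1.35,interpolation=cv2.INTER_CUBIC))
    q=W[s]; z=q[...,2]
    m=(abs(z-.157)<.012)&(q[...,0]>.62)
    pts=q[m][:,:2].astype(np.float32)
    print(name,cv2.minAreaRect(pts),len(pts),q[m][:,2].mean())
    t=q[(z>.183)&(z<.2)]; print('tab',t.mean(0),t.min(0),t.max(0),len(t))
    f=q[(z>.141)&(z<.150)]; print('panel',f.min(0),f.max(0),len(f), cv2.minAreaRect(f[:,:2].astype(np.float32)))
z=W[225:255,235:285]; k=z[z[...,2]>.03]; print('mug',k.min(0),k.max(0))
z=W[225:290,320:390]; k=z[z[...,2]>.03]; print('bookend',k.min(0),k.max(0))
```

```text
t ((0.7154627442359924, 0.21306845545768738), (0.1998521238565445, 0.2130226045846939), 2.6225011348724365) 4229 0.15964217701398645
tab [0.58235919 0.12789263 0.19189873] [0.56292889 0.11671474 0.18326665] [0.60127351 0.13974218 0.19949665] 103
panel [0.47372911 0.09994441 0.14100757] [0.81743233 0.32006881 0.14997778] 307 ((0.6463868618011475, 0.2091667354106903), (0.3380761444568634, 0.21137888729572296), 2.70922589302063)
r ((0.7083570957183838, -0.1826627552509308), (0.21258169412612915, 0.1951759159564972), 84.5556869506836) 4178 0.15520783907937077
tab [ 0.5628463  -0.24757339  0.19179442] [ 0.54279772 -0.259302    0.18302985] [ 0.58074491 -0.23609292  0.19731595] 105
panel [ 0.47234146 -0.29241404  0.14103115] [ 0.79691415 -0.06324604  0.14998933] 317 ((0.6369642615318298, -0.17587116360664368), (0.21259082853794098, 0.3217290937900543), 84.56439971923828)
mug [ 0.34974645 -0.06832455  0.03197538] [0.4317716  0.04311469 1.30286665]
bookend [ 0.31571118 -0.37100134  0.030411  ] [0.4317716  0.00553132 1.30286665]
```

View pics/crop_t.png

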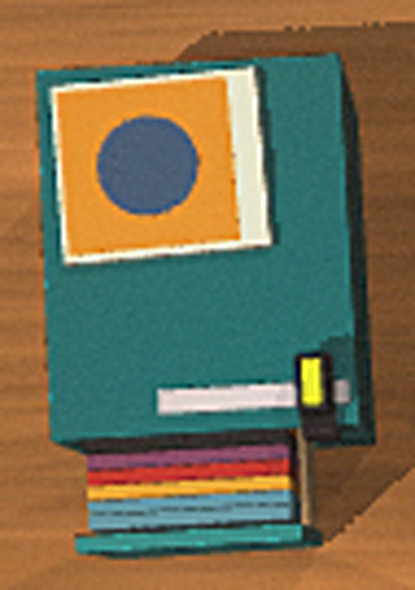

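Run:
```python
from h import *
W=np.load('pics/W.npy')
q=W[85:225,140:240].reshape(-1,3)
f=q[(q[:,2]>.135)&(q[:,2]<.155)&(q[:,0]<.50)]
print('panel',len(f),f.min(0),f.max(0),cv2.minAreaRect(f[:,:2].astype(np.float32)))
print(np.polyfit(f[:,1],f[:,0],1))
q=W[85:225,265:360].reshape(-1,3)
f=q[(q[:,2]>.135)&(q[:,2]<.155)&(q[:,0]<.50)]
print('redpanel',len(f),f.min(0),f.max(0))
# chest frame from tab & rect
for yaw in (2.6,):
  a=np.radians(yaw);X=np.array([np.cos(a),np.sin(a)]);Y=np.array([-X[1],X[0]])
  q=W[85:225,140:240].reshape(-1,3); t=q[(q[:,2]>.148)&(q[:,2]<.21)&(q[:,0]>.5)][:,:2]
  print('x',np.percentile(t@X,[0,.5,1,99,99.5,100]),'y',np.percentile(t@Y,[0,.5,1,99,99.5,100]))
  t=q[(q[:,2]>.183)&(q[:,2]<.2)][:,:2]; print('tab',(t@X).min(),(t@X).max(),(t@Y).min(),(t@Y).max())
  f=q[(q[:,2]>.135)&(q[:,2]<.155)&(q[:,0]<.50)][:,:2]; print('panel',(f@X).min(),(f@X).max(),(f@Y).min(),(f@Y).max())
for n,s in dict(mug=np.s_[220:258,235:285],tape=np.s_[255:300,120:170],book=np.s_[235:290,320:385]).items():
  k=W[s].reshape(-1,3); k=k[(k[:,2]>.015)&(k[:,2]<.3)]; print(n,k.min(0),k.max(0))
```

```text
panel 306 [0.47372911 0.14009808 0.13502102] [0.49996481 0.29608214 0.15145717] ((0.4875115752220154, 0.2181512862443924), (0.024367880076169968, 0.15603366494178772), 1.3290295600891113)
[-0.0308761   0.49338228]
redpanel 298 [ 0.47234146 -0.22190898  0.13513213] [ 0.49989359 -0.06795844  0.15357301]
x [0.55516017 0.56340145 0.56448691 0.82028932 0.82169351 0.82433616] y [0.0738801  0.07489813 0.0758951  0.28344571 0.28504295 0.28693529]
tab 0.5681589304294513 0.6068543187055977 0.09064891424535612 0.11284894312778543
panel 0.4861722542901348 0.5106333553211221 0.11786893922268131 0.27398755943489705
mug [ 0.34974645 -0.06832455  0.01561853] [0.42758825 0.04311469 0.0980995 ]
tape [0.22378926 0.30627174 0.01500917] [0.3120011  0.39566032 0.03694981]
book [ 0.31571118 -0.37100134  0.01553115] [ 0.36666768 -0.27199084  0.14528601]
```

Run:
```python
from h import *
o=get_obs(); M=R.from_rotvec(o['orientation']).as_matrix(); print(M.round(3))
print('yaw of tool x',np.degrees(np.arctan2(M[1,0],M[0,0])))
# target options: tool x along chest dirs
p0=o['tcp_pos']
for q in ([.50,-.25,.32],[.43,.2,.32]): print(M.T@(np.array(q)-p0)*1000)
a=np.radians(2.6);X=np.array([np.cos(a),np.sin(a)]);Y=np.array([-X[1],X[0]])
for xy in ((.445,.196),(.486-.03,.196),(.562-.02,.196),(.5875,.09-.035)): print(xy,X*xy[0]+Y*xy[1])
```

```text
[[ 0.365 -0.931 -0.001]
 [-0.931 -0.365  0.001]
 [-0.002  0.    -1.   ]]
yaw of tool x -68.57981626962705
[-259.27404175 -374.1786141   -89.17881145]
[-703.75502912 -473.35592413  -88.46254111]
(0.445, 0.196) [0.43565076 0.21598476]
(0.45599999999999996, 0.196) [0.44663943 0.21648375]
(0.542, 0.196) [0.5325509  0.22038497]
(0.5875, 0.05499999999999999) [0.58440025 0.08159414]
```

Emit:
servo_tool(increments=[-20,-28,-20,0,0,0,0,-30,-44,-20,0,0,0,0,-35,-50,-20,0,0,0,0,-35,-50,-15,0,0,0,0,-35,-50,-10,0,0,0,0,-35,-50,-4,0,0,0,0,-35,-50,0,0,0,0,0,-35,-50,0,0,0,0,0], squeeze=20)

```text
clock: 1.1
tcp_pos: [0.4974, -0.2504, 0.3196]
orientation: [2.595, -1.77, -0.0]
contact_force: [0.4, -0.1, -0.1]
grip_width: -0.0
```

```bash
cat > rel.py <<'E'
from h import *
import sys
o=get_obs(); M=R.from_rotvec(o['orientation']).as_matrix()
a=np.radians(2.6);X=np.array([np.cos(a),np.sin(a)]);Y=np.array([-X[1],X[0]])
p=o['tcp_pos']; print('t',o['clock'],'tcp',p.round(4),"chest'",(p[:2]@X).round(4),(p[:2]@Y).round(4),'F',o['contact_force'].round(2),'grip',o['grip_width'],'yaw',np.degrees(np.arctan2(M[1,0],M[0,0])).round(2),'tilt',M[:,2].round(3))
if len(sys.argv)>1:
    g=[float(v) for v in sys.argv[1:4]]; w=np.r_[X*g[0]+Y*g[1],g[2]]; print('delta world',(w-p).round(4)*1000,'tool mm',(M.T@(w-p)*1000).round(1))
E
python3 rel.py .43 .196 .30
```

```text
t 1.1 tcp [ 0.4974 -0.2504  0.3196] chest' 0.4855 -0.2727 F [ 0.43 -0.14 -0.08] grip -3.000899928179059e-05 yaw -68.59 tilt [-0. -0. -1.]
delta world [-76.7 465.7 -19.6] tool mm [-461.6  -98.6   19.5]
```

Emit:
servo_tool(increments=[0,0,0,0,0,0.164,0,0,0,0,0,0,0.164,0,-40,5,0,0,0,0,0,-55,7,0,0,0,0,0,-55,7,0,0,0,0,0,-55,7,0,0,0,0,0,-55,7,0,0,0,0,0,-55,7,0,0,0,0,0])

```text
clock: 2.1
tcp_pos: [0.4416, 0.0622, 0.3196]
orientation: [2.271, -2.17, 0.0]
contact_force: [0.5, 0.8, -0.3]
grip_width: -0.0001
```

```bash
python3 rel.py .445 .196 .20
```

```text
t 2.1 tcp [0.4416 0.0622 0.3196] chest' 0.444 0.0421 F [ 0.51  0.82 -0.27] grip -9.486650800766283e-05 yaw -87.39 tilt [ 0. -0. -1.]
delta world [  -6.   153.7 -119.6] tool mm [-153.9   -1.   119.5]
```

Emit:
servo_tool(increments=[-30,0,0,0,0,0,0,-45,0,0,0,0,0,0,-45,0,0,0,0,0,0,-34,0,30,0,0,0,0,0,0,45,0,0,0,0,0,0,45,0,0,0,0,0,0,40,0,0,0,0,0,0,32,0,0,0,0])

```text
clock: 3.1
tcp_pos: [0.4346, 0.214, 0.1258]
orientation: [2.271, -2.169, -0.001]
contact_force: [-0.1, 0.3, -0.4]
grip_width: -0.0
```

```bash
python3 rel.py .468 .196 .128
python3 - <<'E'
from h import *
p,d=grab_frame('wrist'); cv2.imwrite('pics/w1.png',p[:,:,::-1])
p,d=grab_frame('scene'); cv2.imwrite('pics/s1.png',cv2.resize(p[130:280,120:270],None,fx=4,fy=4)[:,:,::-1])
E
```

```text
t 3.1 tcp [0.4346 0.214  0.1258] chest' 0.4438 0.1941 F [-0.09  0.34 -0.39] grip -4.120891074787553e-05 yaw -87.37 tilt [-0.002 -0.001 -1.   ]
delta world [24.   3.   2.2] tool mm [ -1.9 -24.2  -2.2]
```

View pics/w1.png

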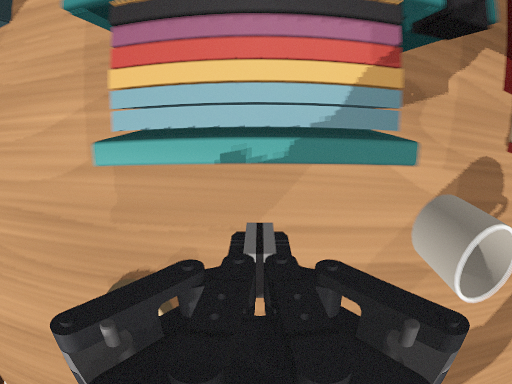

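View pics/s1.png

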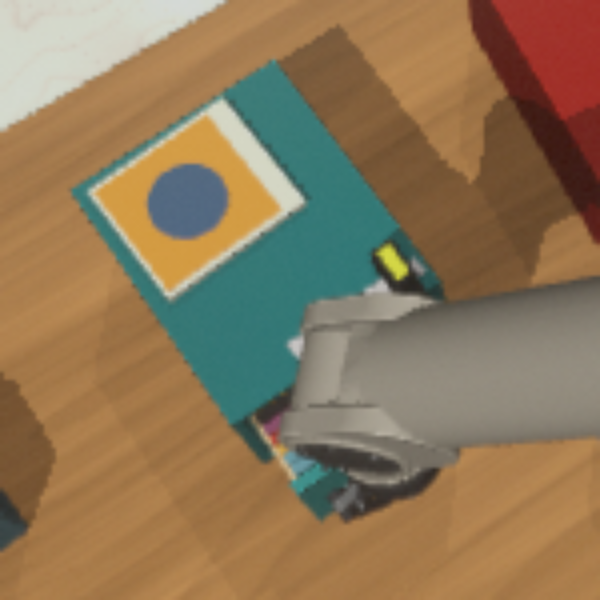

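Emit:
servo_tool(increments=[0,-5,0,0,0,0,0,0,-6,0,0,0,0,0,0,-5,0,0,0,0,0,0,-4,0,0,0,0,0,0,-4,0,0,0,0,0,0,-4,0,0,0,0,0,0,-5,0,0,0,0,0,0,-6,0,0,0,0,0])

```text
clock: 4.2
tcp_pos: [0.4737, 0.2162, 0.1275]
orientation: [2.271, -2.168, -0.001]
contact_force: [-4.3, -1.1, 1.7]
grip_width: -0.0001
```

```bash
python3 rel.py .551 .196 .127
```

```text
t 4.2 tcp [0.4737 0.2162 0.1275] chest' 0.4831 0.1945 F [-4.35 -1.11  1.71] grip -8.594705987023335e-05 yaw -87.35 tilt [-0.002 -0.001 -1.   ]
delta world [67.8  4.6 -0.5] tool mm [ -1.4 -67.9   0.4]
```

Emit:
servo_tool(increments=[0,-7,0,0,0,0,0,0,-7,0,0,0,0,0,0,-7,0,0,0,0,0,0,-7,0,0,0,0,0,0,-7,0,0,0,0,0,0,-7,0,0,0,0,0,0,-6,0,0,0,0,0,0,-5,0,0,0,0,0])

```text
clock: 5.2
tcp_pos: [0.5275, 0.2187, 0.1275]
orientation: [2.271, -2.17, -0.0]
contact_force: [-4.0, -0.1, -0.9]
grip_width: 0.0
```

Emit:
servo_tool(increments=[0,-2,0,0,0,0,0,0,-2,0,0,0,0,0,0,-2,0,0,0,0,0,0,-2,0,0,0,0,0,0,-2,0,0,0,0,0,0,-1,0,0,0,0,0,0,0,0,0,0,0,0,0,0,0,0,0,0,0])

```text
clock: 6.2
tcp_pos: [0.5385, 0.2192, 0.1278]
orientation: [-2.271, 2.17, -0.0]
contact_force: [-2.7, -0.4, -2.3]
grip_width: -0.0001
```

```bash
python3 rel.py .551 .196 .127
python3 - <<'E'
from h import *
p,d=grab_frame('wrist'); cv2.imwrite('pics/w2.png',p[:,:,::-1])
E
```

```text
t 6.2 tcp [0.5385 0.2192 0.1278] chest' 0.5479 0.1945 F [-2.75 -0.39 -2.3 ] grip -9.863565049139983e-05 yaw -87.39 tilt [ 0.  0. -1.]
delta world [ 3.1  1.6 -0.8] tool mm [-1.5 -3.1  0.8]
```

View pics/w2.png

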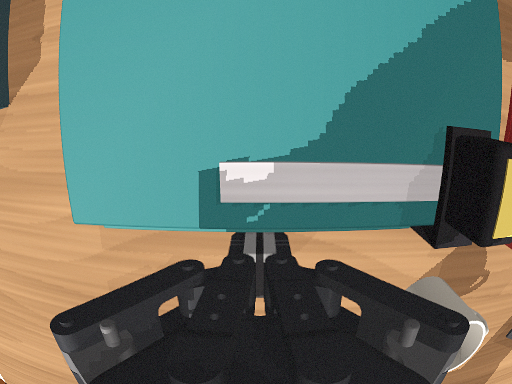

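Emit:
servo_tool(increments=[0,-1,0,0,0,0,0,0,-1,0,0,0,0,0,0,-1,0,0,0,0,0,0,-1,0,0,0,0,0,0,0,0,0,0,0,0,0,0,0,0,0,0,0,0,0,0,0,0,0,0,0,0,0,0,0,0,0])

```text
clock: 7.25
tcp_pos: [0.5426, 0.2194, 0.1278]
orientation: [-2.271, 2.17, -0.001]
contact_force: [-1.0, -0.2, 0.3]
grip_width: 0.0002
```

Emit:
servo_tool(increments=[0,-1,0,0,0,0,0,0,-1,0,0,0,0,0,0,-1,0,0,0,0,0,0,-1,0,0,0,0,0,0,0,0,0,0,0,0,0,0,0,0,0,0,0,0,0,0,0,0,0,0,0,0,0,0,0,0,0])

```text
clock: 8.25
tcp_pos: [0.5438, 0.2195, 0.1275]
orientation: [2.27, -2.166, -0.003]
contact_force: [-10.7, -3.0, 6.6]
grip_width: 0.0002
```

```bash
python3 rel.py
python3 - <<'E'
from h import *
p,d=grab_frame('wrist'); cv2.imwrite('pics/w3.png',p[:,:,::-1])
E
```

```text
t 8.25 tcp [0.5438 0.2195 0.1275] chest' 0.5532 0.1946 F [-10.66  -2.96   6.6 ] grip 0.00019517130006661075 yaw -87.33 tilt [-0.004 -0.002 -1.   ]
```

View pics/w3.png

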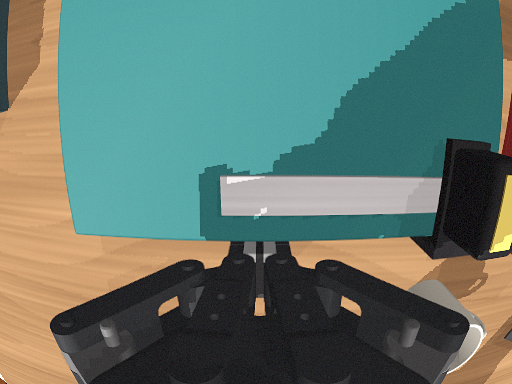

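Emit:
servo_tool(increments=[0,4,0,0,0,0,0,0,12,0,0,0,0,0,0,20,0,0,0,0,0,0,14,0,0,0,0,0,0,0,-30,0,0,0,0,0,0,-45,0,0,0,0,0,0,-45,0,0,0,0,0,0,-30,0,0,0,0])

```text
clock: 9.3
tcp_pos: [0.4966, 0.2178, 0.2801]
orientation: [-2.27, 2.168, -0.002]
contact_force: [-0.3, 1.2, -0.6]
grip_width: -0.0001
```

Emit:
servo_tool(increments=[0,0,0,0,0,-0.175,0,0,0,0,0,0,-0.175,0,0,0,0,0,0,-0.175,0,0,0,0,0,0,-0.175,0,0,0,0,0,0,-0.175,0,0,0,0,0,0,-0.175,0,0,0,0,0,0,-0.175,0,0,0,0,0,0,-0.175,0])

```text
clock: 10.3
tcp_pos: [0.4961, 0.2173, 0.2777]
orientation: [-3.136, 0.187, -0.001]
contact_force: [0.1, -0.0, 0.1]
grip_width: -0.0001
```

```bash
python3 rel.py .5875 .055 .277
python3 - <<'E'
from h import *
p,d=grab_frame('top'); cv2.imwrite('pics/t4.png',cv2.resize(p[80:260,120:370],None,fx=3.2,fy=3.2)[:,:,::-1])
E
```

```text
t 10.3 tcp [0.4961 0.2173 0.2777] chest' 0.5055 0.1946 F [ 0.11 -0.02  0.12] grip -0.00012149063640693227 yaw -6.83 tilt [ 0.001 -0.    -1.   ]
delta world [  88.3 -135.7   -0.7] tool mm [103.8 124.3   0.8]
```

View pics/t4.png

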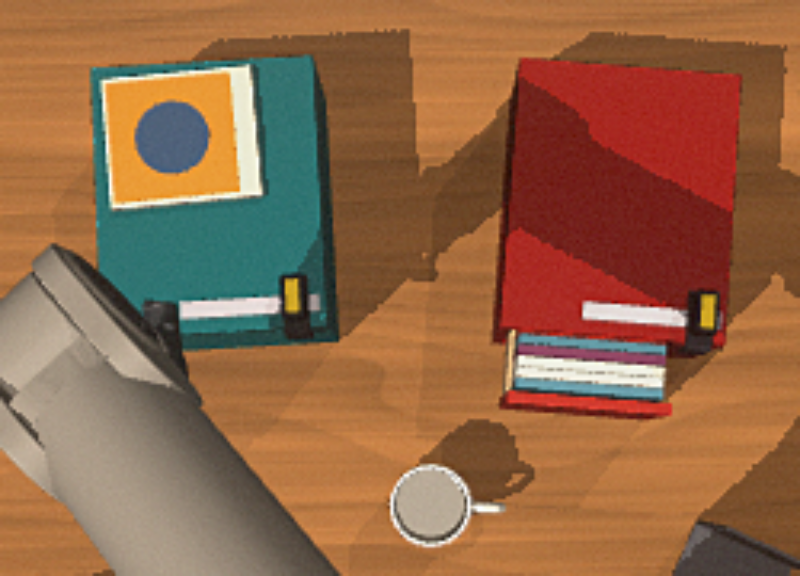

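Emit:
servo_tool(increments=[0,0,0,0,0,-0.165,0,10,20,0,0,0,0,0,18,30,0,0,0,0,0,18,30,0,0,0,0,0,18,30,0,0,0,0,0,18,30,0,0,0,0,0,0,0,30,0,0,0,0,0,0,40,0,0,0,0])

```text
clock: 11.35
tcp_pos: [0.5848, 0.0804, 0.2078]
orientation: [-3.141, -0.056, -0.005]
contact_force: [0.4, -0.1, -0.1]
grip_width: -0.0
```

```bash
python3 rel.py .5875 .055 .170
python3 - <<'E'
from h import *
p,d=grab_frame('wrist'); cv2.imwrite('pics/w5.png',p[:,:,::-1])
p,d=grab_frame('scene'); cv2.imwrite('pics/s5.png',cv2.resize(p[130:280,120:270],None,fx=4,fy=4)[:,:,::-1])
E
```

```text
t 11.35 tcp [0.5848 0.0804 0.2078] chest' 0.5879 0.0537 F [ 0.37 -0.08 -0.06] grip -6.8096003634277946e-06 yaw 2.04 tilt [ 0.003  0.    -1.   ]
delta world [ -0.4   1.2 -37.8] tool mm [-0.5 -1.2 37.8]
```

View pics/w5.png

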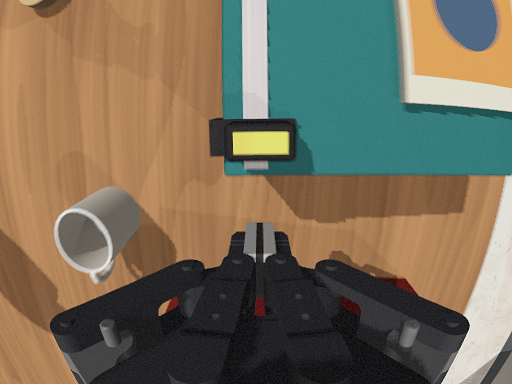

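View pics/s5.png

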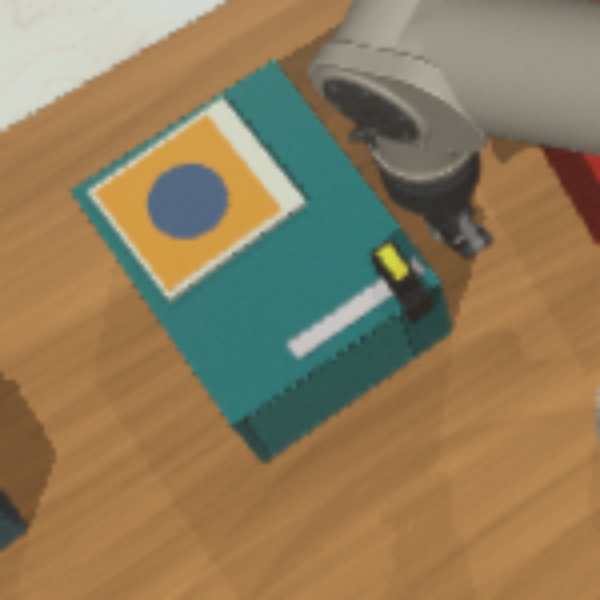

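Emit:
servo_tool(increments=[0,0,15,0,0,0,0,0,0,18,0,0,0,0,0,-4,0,0,0,0,0,0,-6,0,0,0,0,0,0,-6,0,0,0,0,0,0,-6,0,0,0,0,0,0,-6,0,0,0,0,0,0,-6,0,0,0,0,0])

```text
clock: 12.45
tcp_pos: [0.5826, 0.1145, 0.1748]
orientation: [3.14, 0.062, 0.0]
contact_force: [0.7, -1.8, 1.0]
grip_width: -0.0
```

```bash
python3 rel.py .5875 .134 .174
```

```text
t 12.45 tcp [0.5826 0.1145 0.1748] chest' 0.5872 0.088 F [ 0.73 -1.78  1.01] grip -1.575946612291656e-05 yaw 2.27 tilt [ 0.    -0.001 -1.   ]
delta world [-1.8 46.  -0.8] tool mm [  0.  -46.    0.8]
```

Emit:
servo_tool(increments=[0,-6,0,0,0,0,0,0,-6,0,0,0,0,0,0,-6,0,0,0,0,0,0,-6,0,0,0,0,0,0,-6,0,0,0,0,0,0,-4,0,0,0,0,0,0,-3,0,0,0,0,0,0,-3,0,0,0,0,0])

```text
clock: 13.45
tcp_pos: [0.5808, 0.1547, 0.1746]
orientation: [3.141, 0.063, -0.0]
contact_force: [0.8, -1.6, 1.3]
grip_width: 0.0002
```

```bash
python3 rel.py .5875 .134 .174;python3 - <<'E'
from h import *
p,d=grab_frame('wrist'); cv2.imwrite('pics/w6.png',p[:,:,::-1])
E
```

```text
t 13.45 tcp [0.5808 0.1547 0.1746] chest' 0.5872 0.1282 F [ 0.85 -1.62  1.28] grip 0.0002486009863641607 yaw 2.28 tilt [-0. -0. -1.]
delta world [ 0.   5.8 -0.6] tool mm [ 0.2 -5.8  0.6]
```

View pics/w6.png

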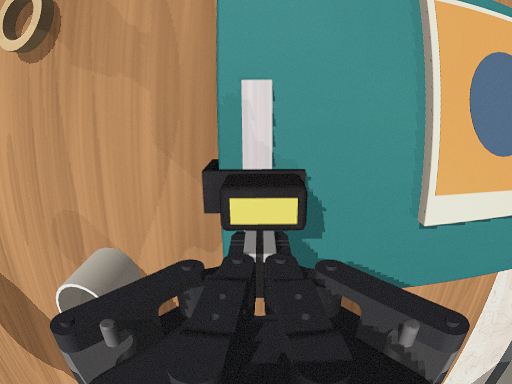

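Emit:
servo_tool(increments=[0,-2,0,0,0,0,0,0,-2,0,0,0,0,0,0,-2,0,0,0,0,0,0,-1,0,0,0,0,0,0,-1,0,0,0,0,0,0,0,0,0,0,0,0,0,0,0,0,0,0,0,0,0,0,0,0,0,0])

```text
clock: 14.5
tcp_pos: [0.5807, 0.155, 0.1746]
orientation: [3.13, 0.054, -0.004]
contact_force: [-4.0, -18.7, 12.1]
grip_width: 0.0006
```

Emit:
servo_tool(increments=[0,-1,0,0,0,0,0,0,-1,0,0,0,0,0,0,-1,0,0,0,0,0,0,-1,0,0,0,0,0,0,0,0,0,0,0,0,0,0,0,0,0,0,0,0,0,0,0,0,0,0,0,0,0,0,0,0,0])

```text
clock: 15.5
tcp_pos: [0.5807, 0.1551, 0.1747]
orientation: [3.125, 0.049, -0.006]
contact_force: [-6.2, -26.6, 17.7]
grip_width: -0.0001
```

Emit:
servo_tool(increments=[0,10,0,0,0,0,0,0,12,0,0,0,0,0,0,20,0,0,0,0,0,0,15,0,0,0,0,0,0,0,-30,0,0,0,0,0,0,-45,0,0,0,0,0,0,-45,0,0,0,0,0,50,-20,0,0,0,0])

```text
clock: 16.5
tcp_pos: [0.5851, 0.064, 0.3181]
orientation: [-3.137, -0.075, -0.008]
contact_force: [1.3, -0.6, -0.0]
grip_width: 0.0002
```

```bash
python3 rel.py ;python3 - <<'E'
from h import *
p,d=grab_frame('top'); cv2.imwrite('pics/t7.png',cv2.resize(p[80:290,110:370],None,fx=2.8,fy=2.8)[:,:,::-1])
W=cloud('top',d)
p,d=grab_frame('scene'); cv2.imwrite('pics/s7.png',cv2.resize(p[130:280,120:270],None,fx=4,fy=4)[:,:,::-1])
a=np.radians(2.6);X=np.array([np.cos(a),np.sin(a)]);Y=np.array([-X[1],X[0]])
q=W[165:190,150:226].reshape(-1,3);t=q[(q[:,2]>.183)&(q[:,2]<.2)][:,:2]; print('tab',(t@X).min(),(t@X).max(),(t@Y).min(),(t@Y).max())
E
```

```text
t 16.5 tcp [0.5851 0.064  0.3181] chest' 0.5874 0.0374 F [ 1.31 -0.62 -0.05] grip 0.00016782105621936447 yaw 2.76 tilt [ 0.005  0.003 -1.   ]
tab 0.5682941800744086 0.6067322538345975 0.13900634289914604 0.16018158948080582
```

View pics/t7.png

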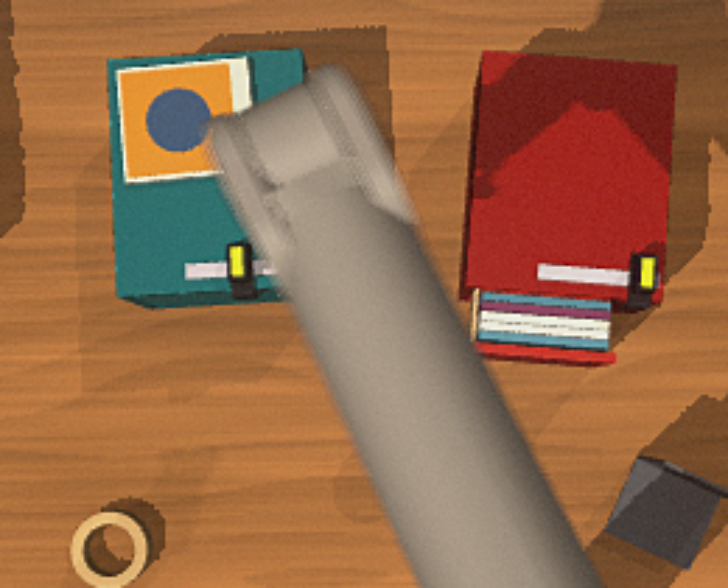

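View pics/s7.png

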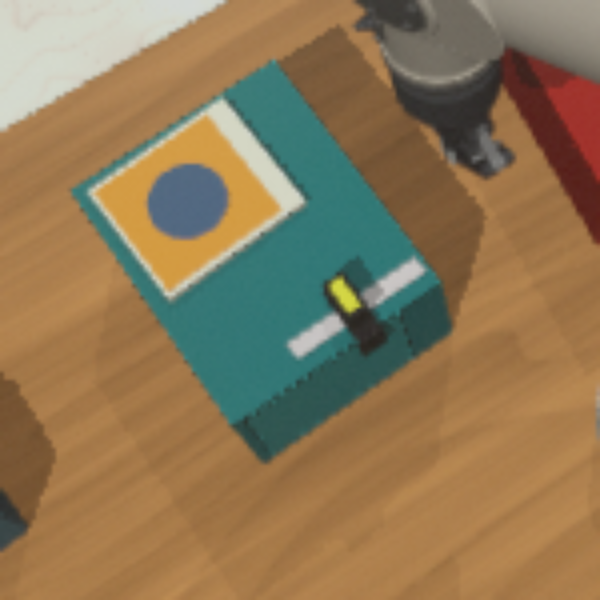

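Run:
```python
from h import *
p,d=grab_frame('top'); o=get_obs(); print(o['clock'],o['contact_force'],abs(o['qvel']).max())
print(hand_in())
```

```text
16.65 [ 0.15374631 -0.84122071 -0.35144646] 0.04027529897692723
the job is handed in; nothing more can be done
None
```

The teal drawer is home and its catch is across at its stop. I handed the job in at about 16.7 s; no verdict was reported.

- **Drawer:** I pushed it in about 76 mm with the closed fingertips, at no more than about 0.06 m/s. The force rose to about 11 N when it stopped. The last pictures show the front flush with the chest.
- **Catch:** I pushed the tab until it hit a hard stop. Going from 19 N to 27 N moved it no further. The depth image puts the tab about 48 mm from where it started. The starting position can't be measured directly. If the catch parks at the centre of the post, it began about 7 mm across, so it should now be at about 55 mm.
- **Everything else:** The arm ended clear above the chests, with almost no force on it. The red chest, disc case, tape roll and bookend looked undisturbed in the last top picture, though I judged that by eye only. The arm hid the mug in that picture. It was standing undisturbed in the wrist view during the catch push.

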